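Turn the group brush bristles-up in its tool block

ROBOT

A 7-joint arm with a two-finger parallel gripper is mounted at the origin on the work surface; the furniture and walls round the work are solid. World frame = base frame: x ahead of the robot, y to its left, z up, the work surface at z = 0. Lengths are in m, angles in rad, forces in N, time in s.
With the tool pointing down it reaches from about 0.425 to 0.925 m from the base axis. Payload 6.8 kg.
Tool frame: the origin (TCP) lies on the front face of the gripper's body, between the roots of the fingers; the fingertips stand 73 mm ahead of it and the grasp point (between the pads) lies 54 mm ahead of it (env.nose_length is the distance from the TCP to the fingertips, in m); z points along the fingers, y is the line along which they close (so a half turn about z gives the same grasp; the last joint's range is limited). The gripper opens to 85 mm and grips with 20 to 120 N. Pads are 22 mm wide; open, the fingers measure 114 mm over their backs; the gripper's body (76 mm by 85 mm) begins 54 mm behind the grasp point. The pads swing forward as they close: fully open they stand 13 mm farther back than shut.
Start: joints at [-1.306, 0.477, 0.022, 1.555, -0.011, 1.109, -0.083], TCP at [0.246, 0.629, 0.304] pointing down, gripper open.
Joint ranges: [-2.96, 2.96], [-0.34, 2.1], [-1.41, 1.46], [0.24, 2.44], [-1.37, 4.51], [0.17, 1.92], [-2.96, 2.96]. Speed limits (rad/s): [2.39, 2.39, 3.14, 3.14, 3.14, 3.14, 3.14].

INTERFACE

Orientations are given as a unit quaternion [w, x, y, z].
In Python, from cell import env, kin, camera, calibration, job gives the robot as it stands. The module is installed in compiled form; this text tells all that it offers. Calls block until the motion is done:
- env.reach(position, orientation): joint-space move of the TCP to a pose.
- env.movel(position, velocity=0.15, rot=None, stop_force=None): straight line of the TCP; rot=None keeps the orientation; velocity is the mean speed in m/s. With stop_force (N) it stops when the force on the tool has changed by that much, and returns True; else False.
- env.goto_joints(angles): joint-space move.
- env.grip(opening, f_grip=None): finger opening in m; f_grip is the grip in N (None keeps the last); returns when the fingers have stopped.
- env.dwell(seconds).
- kin.inverse_kinematics(position, orientation): joint angles nearest the present ones, or None.
- env.get_state(): the state.
- camera(name): name is "scene" or "top"; returns (picture, depth): 420x560x3 uint8, blue, green, red; 420x560 float32, m along the optical axis (not along the pixel's ray), 0 where there is no reading.
- calibration(name): a dict with "fx", "fy", "cx", "cy" (pixels), "rvec" (rotation vector, rad) and "tvec" (3), from world to camera coordinates, as OpenCV has them. Camera axes: x right, y down, z forward; pixel columns grow to the right and rows downward; lengths in m; the calibration is good to about 2 mm. A picture is of the moment at which its call begins. calibration takes no time and is no camera call.
A pose or a line that the arm cannot do raises env.PlanningError and nothing moves.
- job.job_done(): hands the job in; it is judged then, once.
The state is a dict: "time": time; "qpos": joint angles; "joint_velocities": joint speeds; "joint_torque": joint torques, N m; "tcp_pos": TCP position; "orientation": TCP orientation; "force": force on the tool from outside, world axes, zero at the start; "torque": the same for the moment, N m; "opening": finger opening in m; "gripper_force": force on a finger pad.
Only numpy, scipy, OpenCV 4.12 (cv2) and the standard library are available. Lean on these libraries where they do the work, as an engineer would, in place of code of your own. Each camera call takes 0.05 s, during which the arm holds its last target. There are 200 camera calls.

TASK

Someone put the coffee-machine brush back in its wooden block bristles down, where the bristles stay wet and bend. Turn it over and stand it in the same well again, fully home with the plain handle end at the bottom and the bristles up; the table to the right of the block and a little nearer the robot is clear for laying it down. Leave the other things on the table where they are.

Things in the scene. Friction and masses are not known exactly. Their poses are not given: they have to be found in the camera images.
- brush: black cleaning brush, 192 mm long, 0.06 kg. Origin mid-length on its flat back. Own y runs along it: plain handle end at y +96 mm, bristle end at -96. Handle: bar 24 mm wide (x +-12), 18 thick (z 0 to 18), y -54 to +96. Head: 30 mm wide, y -96 to -56, white bristles up to z +26. At the start it stands in the well, y up, z (bristle side) level, towards the block's -y
- brush_tail (a point): centre of the brush's plain handle end (own x 0, y +96 mm, z +9 mm); axes as the brush
- brush_head (a point): centre of the brush's bristle end (own x 0, y -96 mm, z +9 mm); axes as the brush
- tool_block: pale wooden tool block, fixed, 90 (x) by 160 (y) mm, top at z 80; origin under its centre on the table. One rectangular upright well, 36 (x) by 32 (y) mm, 70 deep, centred at x 0, y -45, floor at z 10. A steel dish (rim 70 mm wide, 4 mm above the top) sits fixed in a round bore at x 0, y +32
- well_mouth (a point): centre of the well's mouth, at the block's top (z = 80 mm); axes as the block
- well_floor (a point): centre of the well's floor (z = 10 mm); axes as the block
- shot_a: small glass of coffee, 50 mm across, 64 mm high, loose; origin at its foot; leave it alone
- shot_b: another such glass, 50 mm across, 64 mm high, loose; origin at its foot; leave it alone
- tamper_table: tamper with dark wooden handle and steel base, 58 mm across, 95 mm high, loose; origin at its foot; leave it alone
- pitcher_small: small steel milk pitcher, 102 x 68 x 88 mm, loose; origin at its foot; leave it alone
- scoop: steel coffee scoop lying on the table, 47 x 121 x 22 mm, loose; origin under its centre, handle towards its -y; leave it alone
- timer: white kitchen timer, 58 x 66 x 22 mm, loose; origin under its centre; leave it alone
Mind the look-alikes: they are no part of the job. There is more than one size of the brush; the one meant has the size given above.

How it is judged:
At the end, for the whole second after the job is handed in: The brush stands in the well with the plain handle end down: that end is within 12 mm of the well's floor and 16 mm of its axis, the bristle end is up, the brush is within 0.30 rad of upright and has come to rest (under 0.1 m/s) (angle between brush's own y axis and vertical above 2.84 rad and horizontal distance between brush_tail and well_floor below 0.016 m and z of brush_tail in the frame of tool_block below 0.022 m and linear speed of brush below 0.1 m/s); the robot touches nothing.
It fails at once if one of the other loose things (glasses, tamper, pitcher, scoop, timer) shifted by more than 25 mm (distance of any of shot_a, shot_b, tamper_table, pitcher_small, scoop, timer from where it was at the start of the episode above 0.025 m).
It also fails if it takes over 72 s, if anything falls off the work surface, if the arm or the gripper's body presses on something with over 40 N, if the wrist force passes 120 N, or if a joint passes its speed limit or range.

## Working session

There is one attempt and no reset: what is moved stays moved. The work goes in short steps, each a Python script; the robot and the scene stay as the last script left them, time stands still between calls to the robot, and variables do not carry over. Pictures are saved under pics/ and viewed, at most 10 in all, crops included, and the job is handed in when it is done.

```bash
mkdir -p pics; cat > h.py <<'E'
from cell import env, kin, camera, calibration, job
import numpy as np, cv2
def shot(n,name=None):
    p,d=camera(n)
    if name: cv2.imwrite(f'pics/{name}.png',p)
    return p,d
def cal(n):
    c=calibration(n);R=cv2.Rodrigues(np.array(c['rvec'],float))[0]
    return c,R,np.array(c['tvec'],float).ravel()
def cloud(n,d):
    c,R,t=cal(n);v,u=np.indices(d.shape)
    P=np.stack([(u-c['cx'])/c['fx']*d,(v-c['cy'])/c['fy']*d,d],-1)
    W=(P-t)@R; W[d<=0]=np.nan
    return W
def ray(n,u,v,z):
    c,R,t=cal(n);o=-R.T@t;r=R.T@np.array([(u-c['cx'])/c['fx'],(v-c['cy'])/c['fy'],1])
    return o+r*(z-o[2])/r[2]
E
python3 - <<'E'
from h import *
for n in('scene','top'):
    p,d=shot(n,n+'0');np.save(n+'0.npy',d);c,R,t=cal(n);print(n,-R.T@t,R[2],c['fx'])
print(env.get_state()['time'],env.get_state()['orientation'])
E
```

```text
scene [-0.0732923  -0.70052263  0.69082753] [ 0.52583504  0.69359842 -0.49236038] 406.6441819438553
top [0.32298079 0.06410685 1.11075709] [ 0.16579619 -0.01018403 -0.98610745] 412.279156710327
0.1 [-8.86297822e-05  1.85302213e-01  9.82681236e-01 -8.19084472e-04]
```

View pics/scene0.png

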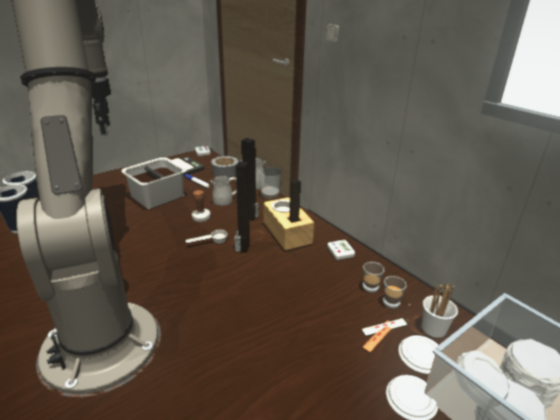

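View pics/top0.png

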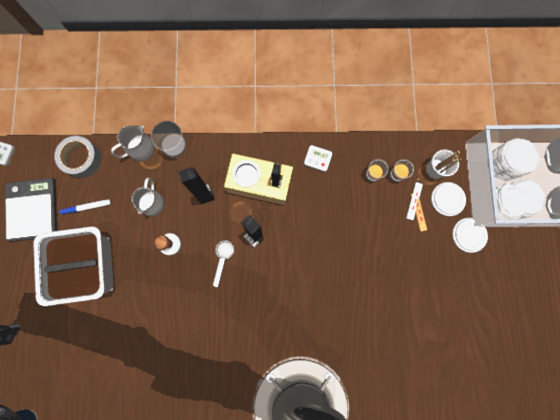

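The scene shows three upright black things: (277,175) top / (294,200) scene, in the block; (196,186) top and (252,232) top, both standing on the table outside the block. The one in the block's well fits the description. I'll measure it and confirm it in a crop.

```bash
python3 - <<'E'
from h import *
p=cv2.imread('pics/top0.png');s=cv2.imread('pics/scene0.png')
a=cv2.resize(p[130:270,160:350],(760,560)[:2],interpolation=3)
b=cv2.resize(s[120:270,180:370],None,fx=2.1,fy=2.1,interpolation=3)
a=cv2.resize(p[130:270,160:350],None,fx=2.1,fy=2.1,interpolation=3)
h=max(a.shape[0],b.shape[0]);o=np.zeros((h,a.shape[1]+b.shape[1],3),np.uint8);o[:a.shape[0],:a.shape[1]]=a;o[:b.shape[0],a.shape[1]:]=b
cv2.imwrite('pics/crop1.png',o)
W=cloud('top',np.load('top0.npy'));S=cloud('scene',np.load('scene0.npy'))
# wood block top
hsv=cv2.cvtColor(p,cv2.COLOR_BGR2HSV)
m=(W[...,2]>.07)&(W[...,2]<.09);m[:140]=0;m[215:]=0;m[:,:222]=0;m[:,298:]=0
P=W[m];print('block z',np.median(P[:,2]),len(P))
r=cv2.minAreaRect(P[:,:2].astype(np.float32));print(r,cv2.boxPoints(r))
# tall black points both clouds
for nm,C,I in(('top',W,p),('scene',S,s)):
    m=(C[...,2]>.1)&(C[...,2]<.5)&(I.max(2)<70)&(C[...,0]>.3)&(C[...,0]<.75)&(abs(C[...,1])<.35)
    n,l,st,_=cv2.connectedComponentsWithStats(m.astype(np.uint8))
    for i in range(1,n):
        if st[i,4]>25:
            Q=C[l==i];t=Q[Q[:,2]>Q[:,2].max()-.012];print(nm,st[i],'zmax',Q[:,2].max().round(3),'top ctr',np.median(t,0).round(3),'rng',t.min(0).round(3),t.max(0).round(3))
# other heights near by
for (u,v) in [(318,158),(376,172),(402,172),(225,250),(148,203),(170,244),(196,186),(252,232),(320,220),(300,215)]: print((u,v),W[v,u].round(3))
E
```

```text
block z 0.08042295845464553 1589
((0.5791075825691223, 0.09542582184076309), (0.1602834314107895, 0.09191463142633438), 76.986328125) [[0.516284   0.02769127]
 [0.60583794 0.00699361]
 [0.6419312  0.16316037]
 [0.5523772  0.18385804]]
top [272 164   9  21 136] zmax 0.206 top ctr [0.564 0.052 0.202] rng [0.553 0.045 0.196] [0.578 0.061 0.206]
top [179 167  30  31 506] zmax 0.271 top ctr [0.539 0.239 0.267] rng [0.524 0.221 0.259] [0.556 0.257 0.271]
top [241 216  22  26 289] zmax 0.271 top ctr [0.43  0.106 0.267] rng [0.412 0.087 0.262] [0.45  0.126 0.271]
scene [ 235  138   21   85 1260] zmax 0.267 top ctr [0.446 0.118 0.264] rng [0.409 0.089 0.255] [0.553 0.258 0.267]
scene [290 179  11  36 329] zmax 0.202 top ctr [0.563 0.048 0.198] rng [0.553 0.041 0.19 ] [0.58  0.064 0.202]
(318, 158) [ 0.644 -0.066  0.021]
(376, 172) [ 0.601 -0.222  0.026]
(402, 172) [ 0.598 -0.29   0.035]
(225, 250) [0.398 0.189 0.004]
(148, 203) [0.528 0.399 0.004]
(170, 244) [0.412 0.325 0.05 ]
(196, 186) [0.529 0.233 0.201]
(252, 232) [0.416 0.104 0.267]
(320, 220) [ 0.475 -0.068  0.003]
(300, 215) [ 0.49  -0.014  0.002]
```

View pics/crop1.png

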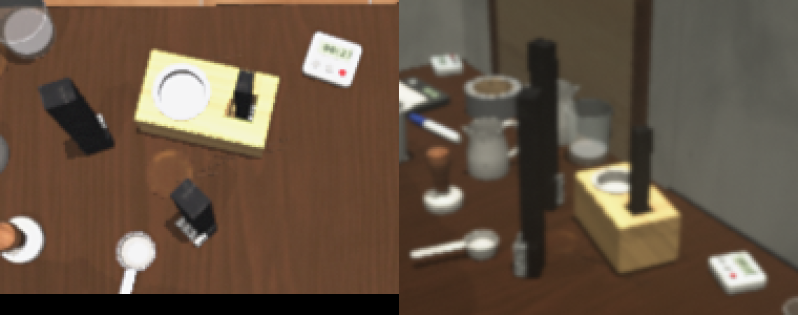

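```bash
python3 - <<'E'
from h import *
from scipy.spatial.transform import Rotation as Ro
# horizontal reach feasibility: tool z heading az, pitch e (0 horizontal, + = down), roll
for az in (0,30,60,90,120):
  for el in (0,20,40,50,60):
    out=[]
    for roll in (0,90,180,270):
      a,e=np.radians([az,el]);z=np.array([np.cos(e)*np.cos(a),np.cos(e)*np.sin(a),-np.sin(e)])
      y=np.array([-np.sin(a),np.cos(a),0]);R=Ro.from_matrix(np.c_[np.cross(y,z),y,z])*Ro.from_euler('z',roll,degrees=True)
      g=np.array([.58,0.08,.12]);q=R.as_quat();q=[q[3],*q[:3]]
      k=kin.inverse_kinematics(g-z*.054,q)
      out.append(None if k is None else np.round(k,2).tolist())
    print(az,el,out)
E
```

```text
0 0 [None, None, None, None]
0 20 [None, None, None, None]
0 40 [None, None, None, [-0.13, 0.46, -0.31, 2.43, 2.49, 0.71, 0.36]]
0 50 [[-0.14, 0.39, -0.25, 2.35, 2.24, 0.41, -0.94], [0.6, 0.7, -1.18, 2.3, 1.94, 0.84, -1.96], [-0.21, 0.38, -0.18, 2.35, 2.28, 0.39, 2.15], [-0.07, 0.39, -0.34, 2.34, 2.2, 0.43, 0.68]]
0 60 [[-0.05, 0.38, -0.33, 2.24, 1.44, 0.28, -0.11], [0.17, 0.42, -0.59, 2.22, 1.47, 0.38, -1.67], None, [-0.32, 0.36, -0.01, 2.25, 1.39, 0.17, 1.47]]
30 0 [[1.21, 1.7, -1.22, 2.38, 3.66, 0.71, -0.23], [1.21, 1.72, -1.23, 2.38, 3.65, 0.7, -1.77], [0.02, 1.03, 0.02, 2.44, 3.72, 1.85, 1.73], [0.92, 1.32, -0.91, 2.39, 3.87, 1.09, 0.84]]
30 20 [None, None, None, None]
30 40 [[0.9, 0.81, -1.18, 2.34, 2.63, 0.45, -0.3], [0.9, 0.81, -1.18, 2.34, 2.63, 0.45, -1.87], [0.9, 0.81, -1.18, 2.34, 2.63, 0.45, 2.84], [0.46, 0.53, -0.61, 2.37, 3.44, 0.46, 0.24]]
30 50 [[0.84, 0.71, -1.16, 2.26, 2.02, 0.34, 0.17], [0.84, 0.71, -1.16, 2.26, 2.02, 0.34, -1.4], [0.7, 0.58, -0.96, 2.27, 2.35, 0.21, 2.9], [0.61, 0.53, -0.85, 2.28, 2.66, 0.18, 1.0]]
30 60 [[0.62, 0.55, -0.94, 2.18, 1.17, 0.26, 0.8
[... 2288 characters left out ...]
 -0.47, 1.47, -0.56, 1.51, 2.39], [0.05, 0.98, 0.16, 1.5, -0.91, 1.74, 1.12], [-0.09, 1.01, 0.37, 1.52, -1.02, 1.84, -0.35]]
120 40 [[-0.43, 1.0, 0.85, 1.64, -1.12, 1.78, -1.8], [0.02, 0.8, 0.11, 1.61, -0.75, 1.43, 2.59], [-0.09, 0.81, 0.27, 1.62, -0.83, 1.49, 1.09], [-0.21, 0.85, 0.46, 1.63, -0.92, 1.56, -0.4]]
120 50 [[-0.59, 1.03, 1.05, 1.71, -1.17, 1.74, -1.76], [-0.03, 0.72, 0.11, 1.67, -0.67, 1.28, 2.53], [-0.15, 0.73, 0.29, 1.68, -0.76, 1.34, 1.04], [-0.3, 0.78, 0.51, 1.69, -0.88, 1.42, -0.43]]
120 60 [[-0.74, 1.11, 1.26, 1.77, -1.23, 1.72, -1.73], [-0.05, 0.64, 0.05, 1.72, -0.54, 1.12, 2.41], [-0.23, 0.66, 0.31, 1.74, -0.68, 1.19, 0.97], [-0.42, 0.72, 0.59, 1.75, -0.83, 1.28, -0.47]]
```

The crop confirms it. The brush in the block (top 277,175; scene 294,200) has its top at z≈0.20, which matches 10+192 mm. The two outside (top 196,186 and 252,232) are larger, with tops at z≈0.27, and stand on the table, so they aren't the one meant.

Plan: take the handle at mid-length with a horizontal tool from the block's -y side, lift it, roll the last joint by half a turn, and reinsert.

```bash
cat >> h.py <<'E'
from scipy.spatial.transform import Rotation as Ro
bx=np.array([.9744,-.2250,0]);by=np.array([.2250,.9744,0]);up=np.array([0,0,1.])
well=np.array([.5791,.0954,0])-.045*by
def quat(x,y,z):
    q=Ro.from_matrix(np.c_[x,y,z]).as_quat();return [q[3],*q[:3]]
QA=quat(np.cross(bx,by),bx,by)      # tool z = block y, closing along block x
QB=quat(np.cross(-bx,by),-bx,by)
E
python3 - <<'E'
from h import *
s=cv2.imread('pics/scene0.png')
for n in('scene','top'):
    C=cloud(n,np.load(n+'0.npy'));I=cv2.imread(f'pics/{n}0.png')
    m=(C[...,2]>.095)&(I.max(2)<80)&(abs(C[...,0]-.566)<.04)&(abs(C[...,1]-.05)<.04)
    Q=C[m]
    for lo in(.095,.13,.165,.193):
        q=Q[(Q[:,2]>lo)&(Q[:,2]<lo+.03)]-well
        if len(q)>5: a=q@bx;b=q@by;print(n,lo,len(q),'x',np.percentile(a,[3,97]).round(4),'y',np.percentile(b,[3,97]).round(4))
st=env.get_state();p=np.array(st['tcp_pos'])
env.movel([p[0],p[1],.47],velocity=.2)
env.reach([.48,-.2,.45],st['orientation'])
for Q in(QA,QB):
  for h in(.106,.25):
    for back in(.14,0): 
      k=kin.inverse_kinematics(well+h*up-(.054+back)*by,Q);print(h,back,None if k is None else np.round(k,2))
print(env.get_state()['time'],np.round(env.get_state()['qpos'],2))
E
```

```text
scene 0.095 73 x [-0.0153  0.0067] y [-0.0099  0.0006]
scene 0.13 89 x [-0.0152  0.0077] y [-0.0093  0.0051]
scene 0.165 108 x [-0.016  0.009] y [-0.01    0.0068]
scene 0.193 52 x [-0.0148  0.0086] y [-0.0098  0.0103]
top 0.095 22 x [-0.0142  0.0045] y [-0.01    0.0065]
top 0.13 24 x [-0.0143 -0.0042] y [-0.0098  0.0063]
top 0.165 24 x [-0.0144 -0.0113] y [-0.0096  0.0065]
top 0.193 71 x [-0.0143  0.0075] y [-0.0087  0.0061]
0.106 0.14 [ 0.34  1.09  0.32  1.82 -1.37  1.9   1.4 ]
0.106 0 [ 0.66  1.06 -0.38  1.9  -1.26  1.31  1.27]
0.25 0.14 [ 0.42  0.81  0.23  1.88 -1.32  1.86  1.17]
0.25 0 [ 0.57  0.76 -0.29  1.97 -1.36  1.45  1.12]
0.106 0.14 [ 0.41  1.07  0.23  1.82 -1.33  1.83 -1.77]
0.106 0 [ 0.66  1.06 -0.38  1.9  -1.26  1.31 -1.87]
0.25 0.14 [ 0.42  0.81  0.23  1.88 -1.32  1.86 -1.97]
0.25 0 [ 0.65  0.78 -0.38  1.97 -1.33  1.39 -2.04]
4.1 [-0.81  0.21  1.29  1.77 -0.21  1.32  1.73]
```

```bash
python3 - <<'E'
from h import *
def P(h,back,dx=-.0033,dy=-.001): return well+h*up-(.054+back)*by+dx*bx+dy*by
env.reach(P(.25,.09),QA)
env.grip(.06)
print(np.round(env.get_state()['qpos'],2))
print(env.movel(P(.108,.08),velocity=.12,stop_force=15))
print(env.get_state()['time'],np.round(env.get_state()['qpos'],2),env.get_state()['tcp_pos'],env.get_state()['opening'])
shot('scene','s1')
E
```

```text
[ 0.49  0.77  0.02  1.93 -1.32  1.7   1.15]
False
7.3167 [ 0.49  1.03  0.01  1.87 -1.32  1.64  1.34] [ 0.53556928 -0.07941006  0.10862623] 0.0598951884248707
```

View pics/s1.png

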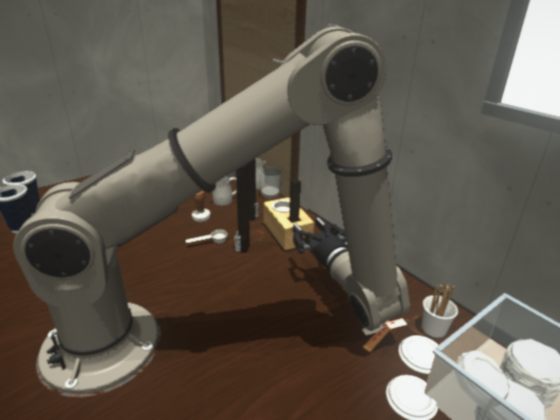

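The wrist (380,310) is clear of the table. The fingers at (320,240) are in line with the brush (294,200).

```bash
python3 - <<'E'
from h import *
def P(h,back,dx=-.0033,dy=-.001): return well+h*up-(.054+back)*by+dx*bx+dy*by
print(env.movel(P(.108,0),velocity=.08,stop_force=10))
env.grip(.0,f_grip=40)
s=env.get_state();print('grip',s['opening'],s['gripper_force'],np.round(s['force'],1),s['time'])
print(env.movel(P(.25,0),velocity=.08,stop_force=25))
s=env.get_state();print('lift',s['opening'],s['gripper_force'],np.round(s['qpos'],2),s['time'])
q=np.array(s['qpos']);q[6]-=np.pi
env.goto_joints(q)
s=env.get_state();print('flip',s['opening'],s['tcp_pos'],s['orientation'],QB,s['time'])
for n in('scene','top'):
    p,d=shot(n,n+'2');np.save(n+'2.npy',d)
a=cv2.imread('pics/scene2.png')[100:310,180:450];b=cv2.imread('pics/top2.png')[110:280,180:400]
a=cv2.resize(a,(450,350),interpolation=3);b=cv2.resize(b,(350,270),interpolation=3)
o=np.zeros((350,800,3),np.uint8);o[:,:450]=a;o[:270,450:]=b;cv2.imwrite('pics/crop2.png',o)
for n in('scene','top'):
    C=cloud(n,np.load(n+'2.npy'));I=cv2.imread(f'pics/{n}2.png');q=C-well;x=q@bx;y=q@by
    m=(abs(x+.003)<.03)&(abs(y)<.03)&(C[...,2]>.14)&(C[...,2]<.4)
    for lo in np.arange(.14,.38,.02):
        k=m&(C[...,2]>lo)&(C[...,2]<lo+.02)
        if k.sum()>8: print(n,lo.round(2),k.sum(),'x',np.percentile(x[k],[3,97]).round(4),'y',np.percentile(y[k],[3,97]).round(4))
    # well: points inside/near mouth on block top
    k=(abs(C[...,2]-.08)<.006)&(abs(x)<.06)&(y>-.05)&(y<.14)
    pts=np.c_[x[k],y[k]].astype(np.float32);print(n,'top face',cv2.minAreaRect(pts),np.percentile(pts,[1,99],0))
    # hole: below top
    k=(C[...,2]<.07)&(abs(x)<.028)&(abs(y)<.026)
    if k.sum()>5: print(n,'hole',k.sum(),np.percentile(C[k][:,2],[2,98]),np.percentile(x[k],[2,98]),np.percentile(y[k],[2,98]))
E
```

```text
False
grip 0.023093917081382732 42.18924880027771 [ 0.1  0.5 -0.4] 8.925
False
lift 0.02335187235854812 42.2740763425827 [ 0.59  0.76 -0.3   1.98 -1.35  1.44  1.12] 10.85
flip 0.023240273344506984 [ 0.55331584 -0.00125456  0.24961419] [ 0.55332736 -0.44009311  0.55342644  0.44030223] [np.float64(0.5533965486079658), np.float64(-0.44017298870874766), np.float64(0.5533965486079657), np.float64(0.44017298870874766)] 13.5
scene 0.14 24 x [-0.0164  0.0069] y [-0.0099  0.0092]
scene 0.16 65 x [-0.0167  0.0065] y [-0.0107  0.0054]
scene 0.18 44 x [-0.0172  0.0042] y [-0.0101  0.0025]
scene 0.24 122 x [-0.0299  0.02  ] y [-0.0289  0.0093]
scene 0.26 92 x [-0.0176  0.0097] y [-0.0228  0.0099]
scene 0.28 85 x [-0.0179  0.0064] y [-0.0092  0.0094]
scene 0.3 83 x [-0.0201  0.0056] y [-0.0149  0.0068]
scene 0.32 102 x [-0.0203  0.0067] y [-0.0151  0.0087]
scene 0.34 52 x [-0.0199  0.0065] y [-0.0134  0.0099]
scene top face ((-6.20037317276001e-05, 0.04573683813214302), (0.1637580394744873, 0.0927436500787735), 89.81478118896484) [[-0.04608643 -0.03436682]
 [ 0.04317201  0.12620313]]
scene hole 45 [-0.00294451  0.06985928] [-0.02318383  0.02061464] [-0.02480569  0.02172075]
top 0.16 16 x [-0.0156 -0.0005] y [-0.0102  0.0051]
top 0.24 142 x [-0.03    0.0212] y [-0.028   0.0117]
top 0.26 93 x [-0.0263  0.0179] y [-0.0293  0.0093]
top 0.28 26 x [-0.0169 -0.0156] y [-0.0089  0.008 ]
top 0.3 23 x [-0.0194 -0.003 ] y [-0.0167  0.0075]
top 0.32 64 x [-0.0196  0.0057] y [-0.0165  0.0055]
top 0.34 160 x [-0.0189  0.0077] y [-0.0158  0.008 ]
top top face ((0.00030650198459625244, 0.045322466641664505), (0.16038168966770172, 0.09175749868154526), 89.6146469116211) [[-0.04491214 -0.03310398]
 [ 0.04483811  0.1238909 ]]
top hole 113 [0.0066642  0.06000366] [-0.00627121  0.01818964] [-0.01368789  0.01613611]
```

View pics/crop2.png

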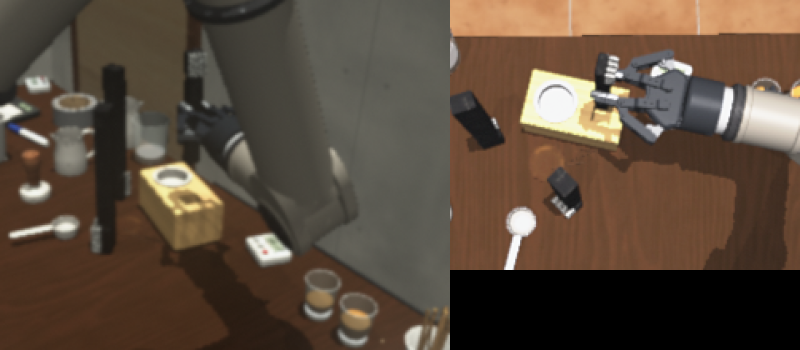

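The brush is flipped, with bristles up at (195,65) in the crop and the handle over the well at (188,195). The tail measures about 4.5 mm off the well axis in x, so I'll correct that and insert.

```bash
python3 - <<'E'
from h import *
def P(h,back,dx=.0012,dy=.001): return well+h*up-(.054+back)*by+dx*bx+dy*by
env.movel(P(.25,0),velocity=.05)
print(env.movel(P(.19,0),velocity=.1,stop_force=8), env.movel(P(.107,0),velocity=.05,stop_force=8))
s=env.get_state();print(s['tcp_pos'],np.round(s['force'],1),s['time'])
p,d=shot('scene');np.save('scene3.npy',d)
C=cloud('scene',d);q=C-well;x=q@bx;y=q@by
m=(abs(x)<.03)&(abs(y)<.03)&(C[...,2]>.14)&(C[...,2]<.4);print('zmax',np.percentile(C[m][:,2],98))
E
```

```text
False False
[ 5.58276423e-01 -3.70767218e-04  1.07249481e-01] [-0.4  0.3  0.2] 16.4083
zmax 0.2031627111617782
```

Inserted without contact. The top is at z≈0.203, which means almost home, so I'll release and back out.

```bash
python3 - <<'E'
from h import *
def P(h,back,dx=.0012,dy=.001): return well+h*up-(.054+back)*by+dx*bx+dy*by
env.grip(.05)
env.dwell(.3)
env.movel(P(.107,.09),velocity=.1,stop_force=10)
env.movel(P(.25,.09),velocity=.15)
env.dwell(.5)
for n in('scene','top'):
    I,d=shot(n,n+'4');C=cloud(n,d);q=C-well;x=q@bx;y=q@by
    m=(abs(x)<.035)&(abs(y)<.035)&(C[...,2]>.09)&(C[...,2]<.4)
    print(n,'zmax',np.percentile(C[m][:,2],98))
    for lo in(.09,.12,.16,.19):
        k=m&(C[...,2]>lo)&(C[...,2]<lo+.02)
        if k.sum()>5:print(lo,k.sum(),np.percentile(x[k],[3,97]).round(4),np.percentile(y[k],[3,97]).round(4))
a=cv2.imread('pics/scene4.png')[100:310,180:450];b=cv2.imread('pics/top4.png')[110:280,180:400]
a=cv2.resize(a,(450,350),interpolation=3);b=cv2.resize(b,(350,270),interpolation=3)
o=np.zeros((350,800,3),np.uint8);o[:,:450]=a;o[:270,450:]=b;cv2.imwrite('pics/crop4.png',o)
s=env.get_state();print(s['time'],np.round(s['force'],1))
E
```

```text
scene zmax 0.2000408938765811
0.09 64 [-0.0119  0.0132] [-0.0098  0.0106]
0.12 62 [-0.0118  0.0118] [-0.0086  0.0137]
0.16 50 [-0.0148  0.0038] [-0.0153  0.0073]
0.19 48 [-0.0138  0.0051] [-0.0145  0.0068]
top zmax 0.20384929623287967
0.09 13 [-0.01   -0.0043] [-0.0088  0.0072]
0.12 12 [-0.0097 -0.0052] [-0.0085  0.0073]
0.16 17 [-0.0126  0.0097] [-0.0165  0.0056]
0.19 135 [-0.0121  0.0155] [-0.0157  0.008 ]
19.8833 [ 0.1 -0.1  0.5]
```

View pics/crop4.png

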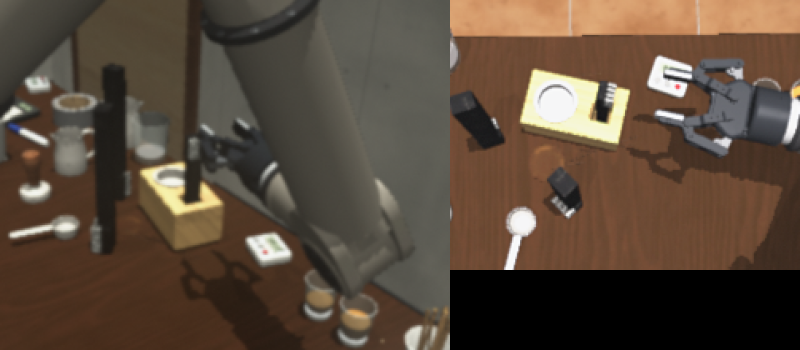

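The brush stands upright in the well with its bristles up (crop 193,150 and 608,92). Its top is at z≈0.202, so it is fully home. The timer and glasses haven't moved, and the gripper is clear.

```bash
python3 -c "
from h import *
print(job.job_done())"
```

```text
the job is handed in; nothing more can be done
None
```

The brush is back in its well, handle end down and bristles up, with its top at about 202 mm as expected when fully home; the job is handed in at about 20 s, and nothing else was seen to move.

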